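# Half-open the valve and hold a contact probe on the test pad

### The arm

A 6-joint arm with a two-finger parallel gripper is mounted at the origin on a cart in front of the work surface, level with it; the furniture and walls round the work are solid. World frame = base frame: x ahead of the robot, y to its left, z up, the work surface at z = 0. Lengths are in m, angles in rad, forces in N, time in s.
With the tool pointing down it reaches from about 0.375 to 0.9 m from the base axis. Payload 3.1 kg.
Tool frame: the origin (TCP) lies between the finger pads; the fingertips stand 17 mm ahead of it and the grasp point (between the pads) lies 2 mm behind it; z points along the fingers, y is the line along which they close (so a half turn about z gives the same grasp; the last joint's range is limited). The gripper opens to 85 mm and grips with 20 to 120 N. Pads are 22 mm wide; open, the fingers measure 114 mm over their backs; the gripper's body (76 mm by 85 mm) begins 54 mm behind the grasp point. The pads swing forward as they close: fully open they stand 13 mm farther back than shut.
Start: joints at [-0.178, 0.527, 1.433, -0, 1.181, -0.178], TCP at [0.625, 0, 0.248] pointing down, gripper open.
Joint ranges: [-3.08, 3.08], [-0.75, 2.2], [0.22, 2.44], [-1.43, 4.57], [0, 2.65], [-2.85, 2.85]. Speed limits (rad/s): [2.79, 2.79, 3.14, 3.14, 3.14, 3.14].

### API

Orientations are given as a unit quaternion [x, y, z, w].
In Python, from station import sense, vision, order gives the robot as it stands.
- The arm moves only by the shell command python3 -m crank 'ROWS' [OPENING] [FORCE]. ROWS is JSON, a list of rows, each an object with "dp": the shift along the world's x, y, z in units of 30 mm (1.0 is 30 mm), a list of three; "angular": the turn, a rotation vector about the world's x, y, z in degrees, a list of three. In form: [{"dp": [dx, dy, dz], "angular": [ax, ay, az]}, ...]. A call has 1 to 20 rows; each row shifts and turns the commanded pose from where the row before left it; what a row does not reach is not made up. A row lasts 1/10 s, in which the tool goes at most 50 mm and 8.59 degrees, less where a joint would pass 70% of its speed; a pose out of reach is approached as far as the arm can. A call is refused whole if a number of a shift passes 1 or a number of a turn 8.59, either way. A call with a gripper value outside its range is refused whole. OPENING is the closure, from 0 (fully open) to 1 (shut), set as the call begins (- or left out, the last holds). The fingers move at their own pace and stop on an object; FORCE is the grip in N (left out, the last holds). Time passes only in rows, so rows that do not move let the fingers close. It gives the time, the measured TCP pose, the force, the opening and the grip force at its end, in the units of the state.
- sense(): the state, without advancing time (a new reading comes with each control period).
- vision.snapshot(name): name is "scene" or "side" or "wrist"; returns a dict with "image" (384x512x3 uint8, blue, green, red), "range_z" (384x512 float32, m along the optical axis (not along the pixel's ray), 0 where there is no reading), "mtx" (3x3 intrinsics, pixels), "dist" ([k1, k2, p1, p2, k3] as OpenCV has them; the pictures are not rectified), "pose" (4x4, takes a point from camera to world coordinates); the wrist camera has in their place "mount" (4x4, takes a point from camera to tool coordinates, whose origin is the TCP and whose axes are the flange's). Camera axes: x right, y down, z forward; pixel columns grow to the right and rows downward; lengths in m; the calibration is good to about 2 mm. A picture is of the moment at which its call begins: read the wrist's pose just before it.
- order.sign_off(): hands the job in; it is judged then, once.
The state is a dict: "t": time; "q": joint angles; "qd": joint speeds; "tau": joint torques, N m; "tcp_pos": TCP position; "tool_rot": TCP orientation; "force": force on the tool from outside, world axes, zero at the start; "ft_torque": the same for the moment, N m; "finger_gap": opening from 0.0 (shut) to 1.0 (fully open); "gripper_force": force on a finger pad.
Only numpy, scipy, OpenCV 4.12 (cv2) and the standard library are available. Lean on these libraries where they do the work, as an engineer would, in place of code of your own. Each camera call takes 0.05 s, during which the arm holds its last target. There are 200 camera calls.

### The job

Listen for a leak on the small gas manifold: first turn the valve handle to half open (45 degrees, half-way between closed and fully open). Then take the contact probe out of its stand and hold it upright with its spring tip on the centre of the round test pad (not the square one), pressed gently so that the tip is pushed about half-way in, about 4 N. Finish while still holding it there, with the valve still half open, and leave the other things on the bench where they are.

Things in the scene. Friction and masses are not known exactly. Their poses are not given: they have to be found in the camera images.
- manifold: Fixed gas manifold: aluminium bar 50 x 250 mm on two dark feet, top face 52 mm above the bench, tube fittings at both ends. Origin under its centre at bench level; x across the bar (away from the robot at yaw 0), y along it, z up. Valve at local y = -85 mm (right end seen from the robot); two test pads on its other half, at local y = +20 and +85 mm, in either order.
- valve_handle (a joint): Valve angle (rad): 0 closed (handle points across the bar, to the manifold's -x), grows counter-clockwise seen from above to 1.571 fully open (handle along the bar, to the manifold's -y); half open is 0.785. The handle swings level about the upright valve axis, stays where left, needs 0.15 N m. Three black ticks on the grey dial show closed, half and full.
- valve_axis (a point): Point on the valve's upright axis, 90 mm above the bench, at mid-height of the handle.
- handle_grip (a point): Middle of the handle's black sleeve, 65 mm from the valve axis, 90 mm above the bench. The sleeve is a bar 68 mm long (from 27 to 95 mm from the axis), 14 mm wide, 20 mm high (80 to 100 mm above the bench); under it lie only the grey dial (46 mm radius, top at 55 mm) and the bar.
- round_pad: Round steel test pad on the manifold, 30 mm across, 10 mm high; fixed. Origin at the centre of its underside, 52 mm above the bench.
- round_pad_spot (a point): The marked spot: centre of the round pad's level top face, 62 mm above the bench, with an engraved 12 mm ring and a centre point.
- square_pad: Square steel pad on the manifold, 27 x 27 x 10 mm, fixed, with the same engraving; not the one to probe. Origin at the centre of its underside.
- probe_stand: Fixed stand: upright grey block 52 x 52 mm, 66 mm high, on an 80 x 80 x 7 mm foot, with a 17 mm hole, 58 mm deep, down the middle of its top. Origin under its centre at bench level, z up. It holds the probe upright at the start.
- probe: Loose contact probe, 150 g, upright in its stand. Origin on its axis at the underside of its steel shoulder (30 mm across, 6 mm high), which rests on the stand 66 mm above the bench; z up its axis. Above: round black grip 24 mm across, z = 6 to 72 mm, then a stub to 78 mm. Below: 12 mm nose to z = -30 mm, then thin spring tip to z = -50 mm; lift over 50 mm to clear the stand.
- plunger (a joint): How far the probe's spring tip is pushed in (m): 0 free, 0.012 fully in. The spring gives 1 N at first touch and 0.5 N per mm more: 4 N at half-way (0.006).
- probe_tip (a point): End of the probe's spring tip (a 7 mm ball end) on the probe's axis, 50 mm below the shoulder when free; it moves up with the tip as it is pushed in.
- marker: Capped marker pen, 135 mm long, 17 mm thick, lying in front of the manifold. Loose bystander; leave alone. Origin at the centre of its underside.
- screwdriver: Screwdriver with a 24 mm thick handle, 165 mm long, lying near the front right. Loose bystander; leave alone. Origin at the centre of its underside.
- timer: Flat square digital timer, 62 x 62 x 19 mm, lying behind the manifold. Loose bystander; leave alone. Origin at the centre of its underside.
- fittings_dish: Clear round dish of small fittings, 60 mm across, 14 mm high, behind the manifold. Loose bystander; leave alone. Origin at the centre of its underside.
- vial_2: Small capped glass vial, 12 mm across, 32 mm high, standing beside the computer mouse. Loose bystander; leave alone. Origin at the centre of its underside.
- syringe_filter_1: Small white round syringe filter, 27 mm across, 24 mm high, right of the manifold. Loose bystander; leave alone. Origin at the centre of its underside.
Not all that is in view belongs to the job. What is shaped like the probe_stand but green is not meant.

How it is judged:
On the way, in this order (a step that is already met when the one before it is completed fails the run):
1. the valve handle stands at half open (value of joint valve_handle between 0.665 and 0.905 rad and velocity of joint valve_handle between -0.05 and 0.05 rad/s), for 0.2 s.
2. the probe is lifted clear of its stand in the gripper, valve still half open (value of joint valve_handle between 0.665 and 0.905 rad and z of probe in the frame of probe_stand above 0.11 m and contact force between the fingers and probe above 2 N), for 0.1 s.
At the end, for the whole second after the job is handed in: The valve handle is within 0.12 rad of half open (0.785); the probe is held still in the gripper, upright within 0.12 rad, touching only the round pad, its tip within 6 mm of the pad's marked spot and pushed in 3 to 9.5 mm of its 12 mm, with 1.5 to 8 N on the pad (value of joint valve_handle between 0.665 and 0.905 rad and distance between probe_tip and round_pad_spot below 0.006 m and angle between probe's own z axis and vertical below 0.12 rad and height (world z) of probe above 0.09 m and value of joint plunger between 0.003 and 0.0095 m and contact force between probe and round_pad between 1.5 and 8 N and contact force between the fingers and probe above 2 N and contact force between probe and probe_stand below 0.1 N and contact force between probe and square_pad below 0.1 N and contact force between probe and manifold below 0.1 N and linear speed of probe below 0.02 m/s); the arm keeps its last pose, push and grip.
It fails at once if the probe is pushed hard (over 16 N) onto a pad or the manifold (contact force between probe and round_pad above 16 N or contact force between probe and square_pad above 16 N or contact force between probe and manifold above 16 N).
It fails at once if a bystander is moved by more than 30 mm (distance of any of marker, screwdriver, timer, fittings_dish, vial_2, syringe_filter_1 from where it was at the start of the episode above 0.03 m).
It also fails if it takes over 51 s, if anything falls off the work surface, if the arm or the gripper's body presses on something with over 40 N, if the wrist force passes 120 N, or if a joint passes its speed limit or range.

## Working session

There is one attempt and no reset: what is moved stays moved. The work goes in short steps, Python scripts to look and compute and a shell command to move; the robot and the scene stay as the last step left them, time stands still between calls to the robot, and variables do not carry over. Pictures are saved under pics/ and viewed, at most 10 in all, crops included, and the job is handed in when it is done.

```bash
mkdir -p pics; cat > h.py <<'E'
import numpy as np, cv2, pickle
from station import sense, vision, order
from scipy.spatial.transform import Rotation as R
def snap(n):
    s=sense(); d=vision.snapshot(n)
    if n=="wrist":
        T=np.eye(4);T[:3,:3]=R.from_quat(s["tool_rot"]).as_matrix();T[:3,3]=s["tcp_pos"]
        d["pose"]=T@np.array(d["mount"])
    return d
def ray(d,u,v,z):
    p=cv2.undistortPoints(np.array([[[u,v]]],float),np.array(d["mtx"]),np.array(d["dist"]))[0,0]
    P=np.array(d["pose"]);r=P[:3,:3]@[p[0],p[1],1];o=P[:3,3]
    return o+r*(z-o[2])/r[2]
def proj(d,X):
    P=np.linalg.inv(np.array(d["pose"]))
    return cv2.projectPoints(np.array(X,float).reshape(-1,1,3),cv2.Rodrigues(P[:3,:3])[0],P[:3,3],np.array(d["mtx"]),np.array(d["dist"]))[0][:,0]
def dep(d,u,v):
    z=float(d["range_z"][int(v),int(u)])
    p=cv2.undistortPoints(np.array([[[u,v]]],float),np.array(d["mtx"]),np.array(d["dist"]))[0,0]
    P=np.array(d["pose"]);return P[:3,:3]@(np.array([p[0],p[1],1])*z)+P[:3,3]
E
python3 - <<'E'
from h import *
ims=[]
for n in ["scene","side"]:
    d=snap(n);pickle.dump(d,open(n+".pkl","wb"));ims.append(d["image"]); print(n,np.round(d["pose"],3).tolist())
    cv2.imwrite(f"pics/{n}.png",cv2.resize(d["image"],(800,600)))
print(sense())
E
```

```text
scene [[-0.728, -0.367, 0.579, -0.146], [-0.685, 0.382, -0.62, 0.675], [0.006, -0.848, -0.53, 0.696], [0.0, 0.0, 0.0, 1.0]]
side [[0.983, -0.09, 0.161, 0.342], [-0.183, -0.585, 0.79, -1.094], [0.023, -0.806, -0.592, 0.852], [0.0, 0.0, 0.0, 1.0]]
{'t': 0.1, 'q': array([-1.78485156e-01,  5.28384827e-01,  1.43377917e+00, -1.23915130e-06,
        1.18141184e+00, -1.78513059e-01]), 'qd': array([ 0.00017355, -0.00194746, -0.00360641,  0.00065778, -0.000135  ,
       -0.00042414]), 'tau': array([ 4.33945943e-04, -4.43301880e+01, -1.78587180e+01, -2.04061280e-04,
        3.88642526e-03,  1.10165692e-05]), 'tcp_pos': array([6.24383837e-01, 1.49574137e-04, 2.47422715e-01]), 'tool_rot': array([ 7.07096402e-01,  7.07116465e-01, -5.65995664e-04, -8.14183294e-04]), 'force': array([-0.37979981,  0.11745441,  0.1395556 ]), 'ft_torque': array([-0.06443703,  0.00495961,  0.01509868]), 'gripper_force': 0.0, 'finger_gap': 1.0054953311846138}
```

View pics/scene.png

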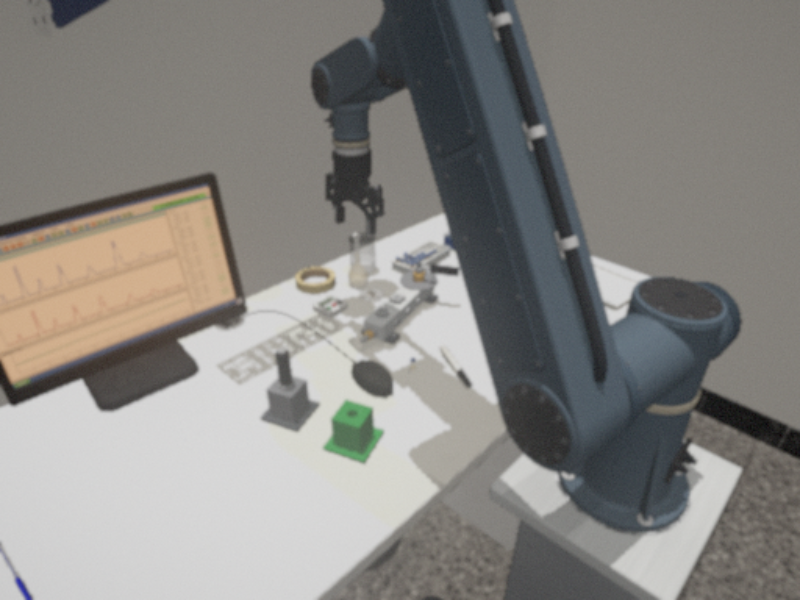

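View pics/side.png

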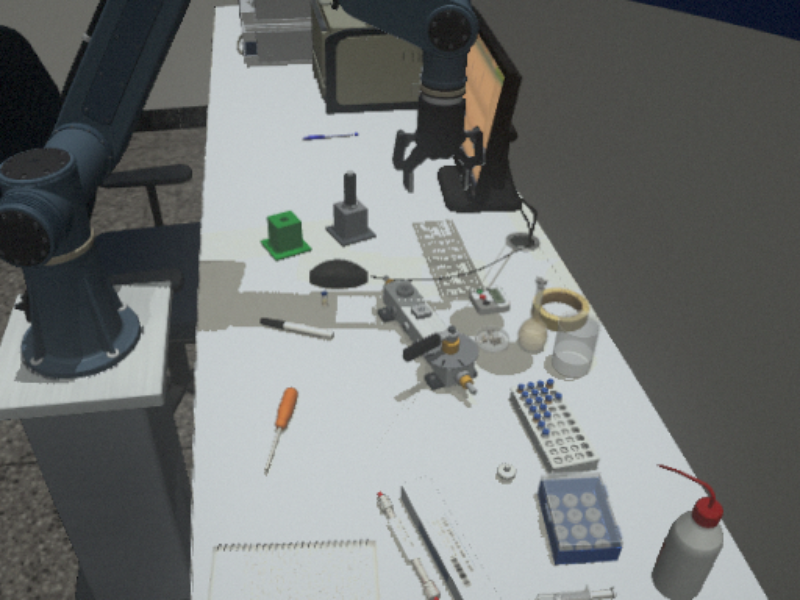

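The side view shows the grey stand with the black probe at (350,215), the green decoy at (285,235), the manifold around (430,330), and the handle sleeve at (422,347). Next I'll enlarge the manifold and the stand together.

```bash
python3 - <<'E'
from h import *
d=pickle.load(open("side.pkl","rb"));im=d["image"]
c=cv2.resize(im[165:255,205:325],None,fx=6.6,fy=6.6,interpolation=cv2.INTER_CUBIC)
cv2.imwrite("pics/c1.png",c)
def P(u,v,z): return np.round(ray(d,u*.64,v*.64,z),3)
print("probe top",P(349,174,.144),"block",P(350,204,.066),"sleeve",P(422,347,.1),"axis",P(452,337,.09),"pads",P(405,288,.062),P(422,310,.062))
for u,v in [(422,347),(405,288),(422,310),(349,190)]: print(np.round(dep(d,u*.64,v*.64),3))
E
```

```text
probe top [0.514 0.263 0.144] block [0.517 0.28  0.066] sleeve [ 0.559 -0.227  0.1  ] axis [ 0.614 -0.199  0.09 ] pads [ 0.574 -0.021  0.062] [ 0.59  -0.088  0.062]
[ 0.561 -0.22   0.094]
[ 0.574 -0.022  0.063]
[ 0.59  -0.089  0.063]
[0.514 0.265 0.107]
```

View pics/c1.png

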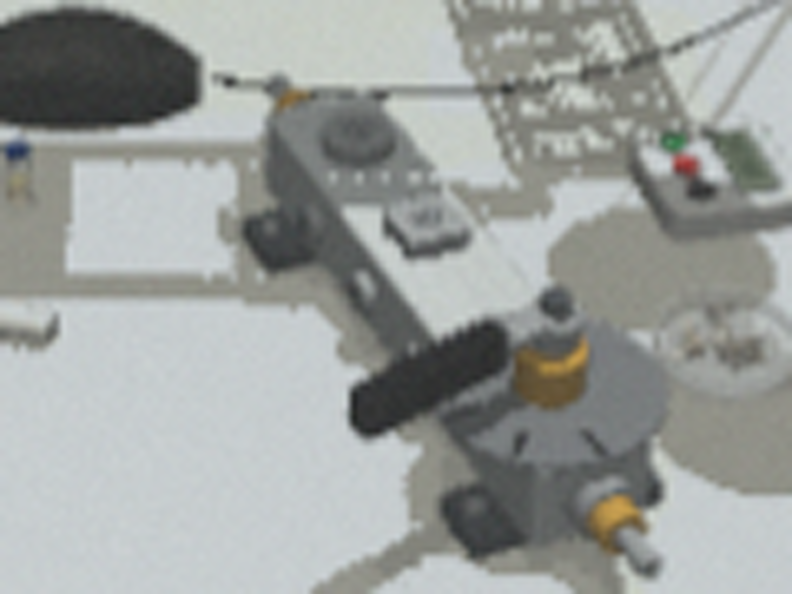

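Candidate pads in the crop are the disc at (357,138), at the far end and clearly round, and the square at (428,222). The round one is the target, at about (0.574, -0.021). The stand to use is the grey one with the probe, since the other is green. Now moving above the manifold for a close look.

```bash
python3 -m crank '[{"dp":[-0.3,-1,0],"angular":[0,0,0]},{"dp":[-0.3,-1,0],"angular":[0,0,0]},{"dp":[-0.3,-1,0],"angular":[0,0,0]},{"dp":[0,-1,0],"angular":[0,0,0]},{"dp":[0,-1,0],"angular":[0,0,0]},{"dp":[0,0,0],"angular":[0,0,0]},{"dp":[0,0,0],"angular":[0,0,0]},{"dp":[0,0,0],"angular":[0,0,0]}]' 0
python3 - <<'E'
from h import *
d=snap("wrist");pickle.dump(d,open("w1.pkl","wb"));cv2.imwrite("pics/w1.png",cv2.resize(d["image"],(800,600)))
print(np.round(d["mount"],3).tolist(),np.round(d["pose"],3).tolist())
E
```

```text
t: 0.9
tcp_pos: [0.5976, -0.1489, 0.2479]
tool_rot: [0.707, 0.707, -0.0, -0.001]
force: [-0.2, 0.9, -0.1]
finger_gap: 1.004
gripper_force: 0.0
[[-0.0, -0.946, -0.323, 0.084], [1.0, -0.0, 0.001, 0.001], [-0.001, -0.323, 0.946, -0.126], [0.0, 0.0, 0.0, 1.0]] [[1.0, 0.0, 0.0, 0.598], [0.001, -0.947, -0.322, -0.065], [-0.0, 0.322, -0.947, 0.374], [0.0, 0.0, 0.0, 1.0]]
```

View pics/w1.png

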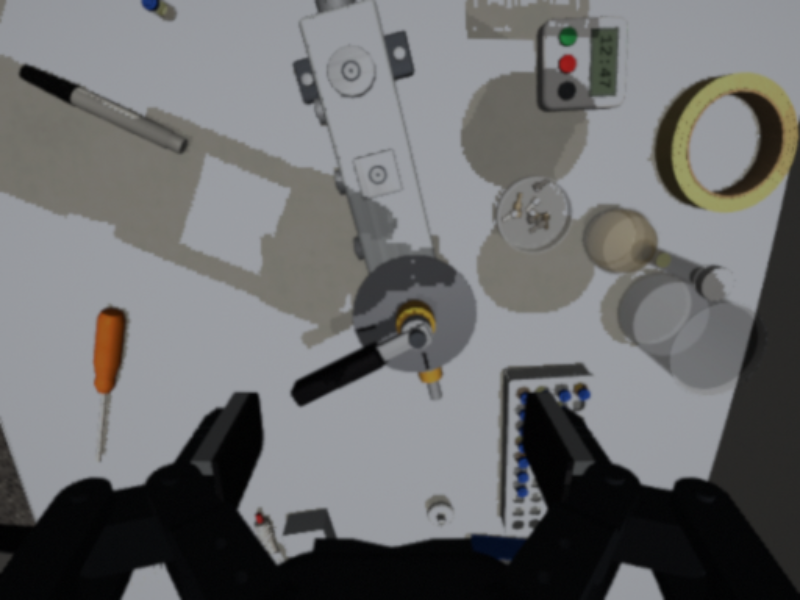

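The wrist view shows the round pad centre at (351,70), the square pad at (378,174), and the dial centre at (414,313). The sleeve runs from (298,393) to (380,352). The orange screwdriver is at (108,380), the marker at (100,110), and the dish at (534,213).

```bash
python3 - <<'E'
from h import *
d=pickle.load(open("w1.pkl","rb"))
P=lambda u,v,z: ray(d,u*.64,v*.64,z)
r=P(351,70,.062);s=P(378,174,.062);c=P(414,313,.055);a=P(298,390,.1);b=P(381,353,.1)
u=(s-r)[:2];L=np.linalg.norm(u);u/=L;v=r[:2]+.17*u
yaw=np.arctan2(u[0],-u[1])
print("round",r,"sq",s,L,"yaw",np.degrees(yaw),"valve",v,"dial",c,"sleeve",a,b,np.linalg.norm((a-b)[:2]))
vv=(v+c[:2])/2;m=(a+b)[:2]/2-vv
print("handle ang",np.degrees(np.arctan2(*m[::-1]))-180-np.degrees(yaw),np.linalg.norm(m), "line",np.degrees(np.arctan2(*(a-b)[1::-1])))
for t in (0,22.5,45): 
    A=np.pi+yaw+np.radians(t);print(t,vv+.065*np.array([np.cos(A),np.sin(A)]),np.degrees(A)-360)
print("stand",P(0,0,0))
E
```

```text
round [ 0.57311985 -0.01985189  0.062     ] sq [ 0.58934715 -0.0829522   0.062     ] 0.06515346540379582 yaw 14.422055676826714 valve [ 0.61546051 -0.18449474] dial [ 0.61471586 -0.18236604  0.055     ] sleeve [ 0.53533951 -0.22104502  0.1       ] [ 0.59140751 -0.19350168  0.1       ] 0.062468039285407465
handle ang -349.6700746586367 0.05694641757678815 line -153.83746827905276
0 [ 0.55213651 -0.19961947] -165.57794432317328
22.5 [ 0.56312371 -0.22247771] -143.07794432317328
45 [ 0.58202203 -0.23939136] -120.57794432317331
stand [0.30045698 0.049773   0.        ]
```

```bash
python3 -m crank '[{"dp":[-0.17,-0.26,-0.3],"angular":[0,0,-8]},{"dp":[-0.17,-0.26,-0.3],"angular":[0,0,-8]},{"dp":[-0.17,-0.26,-0.3],"angular":[0,0,-8]},{"dp":[-0.17,-0.26,-0.3],"angular":[0,0,-8]},{"dp":[-0.17,-0.26,-0.3],"angular":[0,0,-8]},{"dp":[-0.17,-0.26,-0.3],"angular":[0,0,-8]},{"dp":[-0.17,-0.26,-0.3],"angular":[0,0,-8]},{"dp":[-0.17,-0.26,-0.3],"angular":[0,0,-8]},{"dp":[0,0,0],"angular":[0,0,0]},{"dp":[0,0,0],"angular":[0,0,0]},{"dp":[0,0,0],"angular":[0,0,0]}]' 0
python3 - <<'E'
from h import *
s=sense();print(R.from_quat(s["tool_rot"]).as_matrix()[:,1],np.round(s["q"],2))
d=snap("wrist");pickle.dump(d,open("w2.pkl","wb"));im=d["image"].copy()
for p in proj(d,[[.5566,-.2117,.1],[.6151,-.1834,.1]]): cv2.circle(im,tuple(int(x) for x in p),3,(0,0,255),1)
cv2.imwrite("pics/w2.png",im)
E
```

```text
t: 2.05
tcp_pos: [0.5578, -0.2117, 0.1769]
tool_rot: [0.974, 0.226, 0.0, 0.0]
force: [0.2, -0.7, 0.6]
finger_gap: 1.003
gripper_force: 0.0
[ 4.41029944e-01 -8.97492094e-01  7.27599847e-04] [-0.55  0.58  1.57  0.    0.99  0.56]
```

View pics/w2.png

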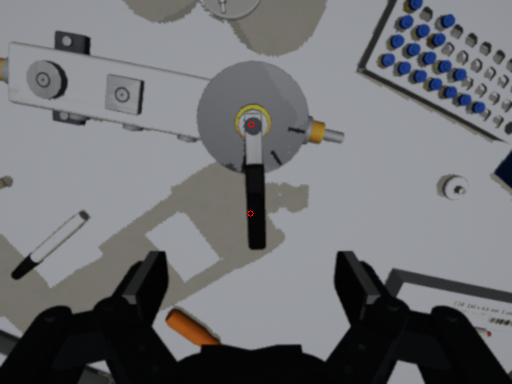

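The wrist picture shows the sleeve running nearly straight down the image, from (256,165) to (257,247), about 3 mm right of my estimate. The half tick is at (277,157), so the turn needed is about 31°. Descending and gripping.

```bash
python3 -m crank '[{"dp":[0.02,-0.06,-0.6],"angular":[0,0,0]},{"dp":[0,0,-0.8],"angular":[0,0,0]},{"dp":[0,0,-0.8],"angular":[0,0,2]},{"dp":[0,0,-0.75],"angular":[0,0,0]},{"dp":[0,0,0],"angular":[0,0,0]},{"dp":[0,0,0],"angular":[0,0,0]}]' 0 25
python3 -m crank '[{"dp":[0,0,0],"angular":[0,0,0]},{"dp":[0,0,0],"angular":[0,0,0]},{"dp":[0,0,0],"angular":[0,0,0]},{"dp":[0,0,0],"angular":[0,0,0]},{"dp":[0,0,0],"angular":[0,0,0]},{"dp":[0,0,0],"angular":[0,0,0]},{"dp":[0,0,0],"angular":[0,0,0]}]' 1 25
python3 - <<'E'
from h import *
s=sense();p=s["tcp_pos"][:2];c=np.array([.615,-.183]);print(p-c,np.linalg.norm(p-c))
a0=np.arctan2(*(p-c)[::-1]);print(np.degrees(a0))
for t in np.radians(np.arange(0,36,5.)):
    q=(p-c)@np.array([[np.cos(t),np.sin(t)],[-np.sin(t),np.cos(t)]]);print(np.degrees(t),(q+c-p)/.03)
E
```

```text
t: 2.7
tcp_pos: [0.5582, -0.214, 0.0881]
tool_rot: [0.97, 0.242, 0.0, 0.0]
force: [-0.6, -0.3, -0.0]
finger_gap: 0.997
gripper_force: 0.0
t: 3.4
tcp_pos: [0.5582, -0.2148, 0.0883]
tool_rot: [0.97, 0.242, 0.0, 0.001]
force: [-0.5, -1.5, 3.0]
finger_gap: 0.158
gripper_force: 26.5
[-0.05683237 -0.03177879] 0.06511382230782549
-150.78751775818907
0.0 [0. 0.]
5.0 [ 0.09953228 -0.16107799]
10.0 [ 0.21272468 -0.31286822]
14.999999999999998 [ 0.33871573 -0.45421547]
20.0 [ 0.47654658 -0.58404401]
25.0 [ 0.62516824 -0.70136576]
29.999999999999996 [ 0.78344962 -0.80528784]
35.0 [ 0.95018609 -0.89501933]
```

```bash
python3 -m crank '[{"dp":[0.1,-0.16,0],"angular":[0,0,5]},{"dp":[0.11,-0.15,0],"angular":[0,0,5]},{"dp":[0.13,-0.14,0],"angular":[0,0,5]},{"dp":[0.14,-0.13,0],"angular":[0,0,5]},{"dp":[0.15,-0.12,0],"angular":[0,0,5]},{"dp":[0.16,-0.1,0],"angular":[0,0,5]},{"dp":[0.03,-0.02,0],"angular":[0,0,1]},{"dp":[0,0,0],"angular":[0,0,0]},{"dp":[0,0,0],"angular":[0,0,0]},{"dp":[0,0,0],"angular":[0,0,0]}]'
python3 -m crank '[{"dp":[0,0,0],"angular":[0,0,0]},{"dp":[0,0,0],"angular":[0,0,0]},{"dp":[0,0,0],"angular":[0,0,0]},{"dp":[0,0,0],"angular":[0,0,0]},{"dp":[0,0,0],"angular":[0,0,0]},{"dp":[0,0,0.8],"angular":[0,0,0]},{"dp":[0,0,1],"angular":[0,0,0]},{"dp":[0,0,1],"angular":[0,0,0]},{"dp":[0,0,1],"angular":[0,0,0]},{"dp":[0,0,0.8],"angular":[0,0,0]},{"dp":[0,0,0],"angular":[0,0,0]},{"dp":[0,0,0],"angular":[0,0,0]}]' 0
python3 - <<'E'
from h import *
d=snap("wrist");pickle.dump(d,open("w3.pkl","wb"))
cv2.imwrite("pics/w3.png",cv2.resize(d["image"],(800,600)))
E
```

```text
t: 4.4
tcp_pos: [0.5815, -0.2395, 0.0883]
tool_rot: [0.87, 0.493, -0.001, 0.0]
force: [-3.4, -3.2, 5.1]
finger_gap: 0.16
gripper_force: 26.5
t: 5.6
tcp_pos: [0.5823, -0.2386, 0.226]
tool_rot: [0.87, 0.492, 0.0, 0.0]
force: [-1.3, 0.7, -0.2]
finger_gap: 1.005
gripper_force: 0.0
```

View pics/w3.png

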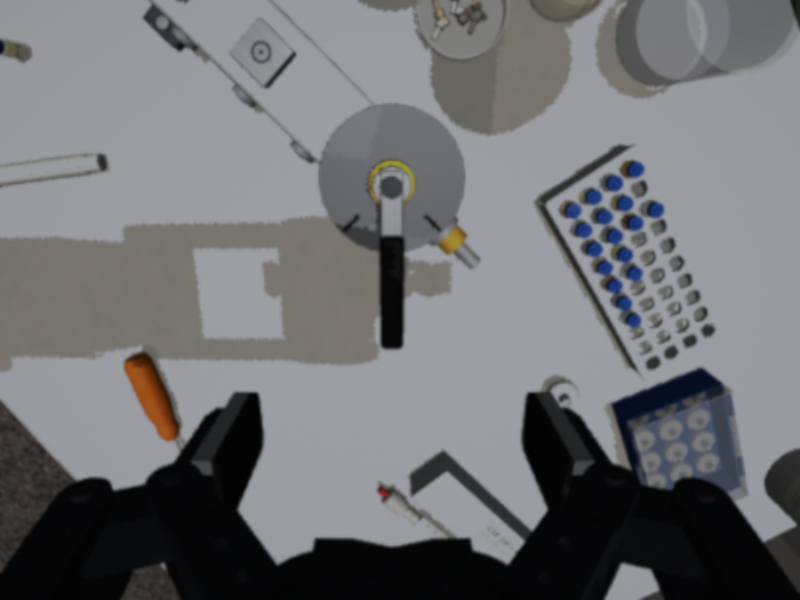

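The handle now points midway between the closed tick (350,222) and the full tick (431,222), so it is half open. The round pad is out of this view. Moving towards the probe next.

```bash
python3 -m crank '[{"dp":[-0.15,0.98,0.12],"angular":[0,0,2.2]},{"dp":[-0.15,0.98,0.12],"angular":[0,0,2.2]},{"dp":[-0.15,0.98,0.12],"angular":[0,0,2.2]},{"dp":[-0.15,0.98,0.12],"angular":[0,0,2.2]},{"dp":[-0.15,0.98,0.12],"angular":[0,0,2.2]},{"dp":[-0.15,0.98,0.12],"angular":[0,0,2.2]},{"dp":[-0.15,0.98,0.12],"angular":[0,0,2.2]},{"dp":[-0.15,0.98,0.12],"angular":[0,0,2.2]},{"dp":[-0.15,0.98,0.12],"angular":[0,0,2.2]},{"dp":[-0.15,0.98,0.12],"angular":[0,0,2.2]},{"dp":[-0.15,0.98,0.12],"angular":[0,0,2.2]},{"dp":[-0.15,0.98,0.12],"angular":[0,0,2.2]},{"dp":[-0.15,0.98,0.12],"angular":[0,0,2.2]},{"dp":[-0.15,0.98,0.12],"angular":[0,0,1]},{"dp":[-0.15,0.98,0.12],"angular":[0,0,0]},{"dp":[0,0,0],"angular":[0,0,0]},{"dp":[0,0,0],"angular":[0,0,0]},{"dp":[0,0,0],"angular":[0,0,0]}]' 0
python3 - <<'E'
from h import *
d=snap("wrist");pickle.dump(d,open("w4.pkl","wb"))
im=cv2.resize(d["image"],(800,600))
cv2.imwrite("pics/w4.png",im);print(sense()["tcp_pos"])
E
```

```text
t: 7.45
tcp_pos: [0.5145, 0.2014, 0.2786]
tool_rot: [0.716, 0.698, -0.001, -0.0]
force: [0.5, -0.8, -0.8]
finger_gap: 0.998
gripper_force: 0.0
[0.51470902 0.20124302 0.27889074]
```

View pics/w4.png

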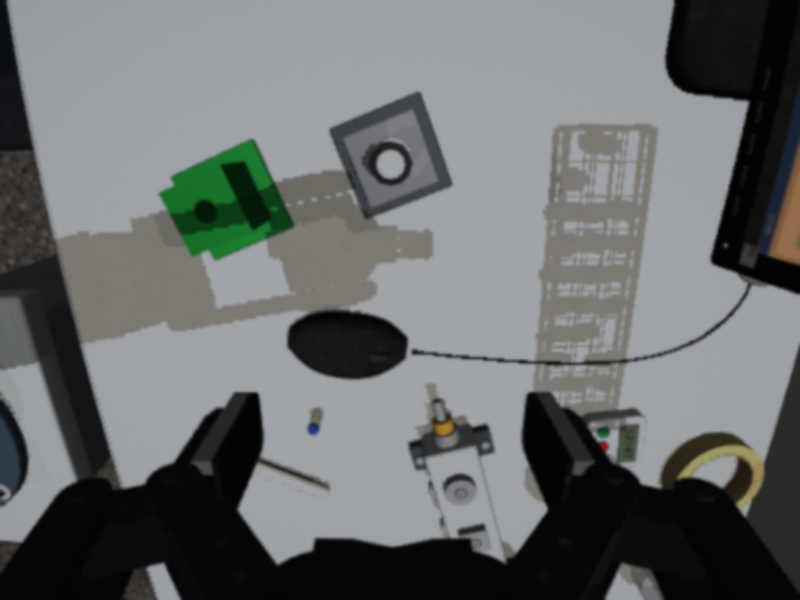

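The picture shows the grey stand at (390,155), with the probe's stub top at (391,162) in nearly straight-down view. The green decoy is at (228,200), clear of it, and the vial is at (315,420).

```bash
python3 - <<'E'
from h import *
d=pickle.load(open("w4.pkl","rb"))
print(ray(d,391*.64,162*.64,.144),ray(d,390*.64,161*.64,.1), (ray(d,391*.64,162*.64,.144)-[.5147,.2013,.279])/.03)
print("pad",ray(d,459*.64,488*.64,.062))
E
```

```text
[0.51655028 0.27650039 0.144     ] [0.51575463 0.27554168 0.1       ] [ 0.06167602  2.50667975 -4.5       ]
pad [ 0.571493  -0.0148134  0.062    ]
```

```bash
python3 -m crank '[{"dp":[0.05,0.9,0],"angular":[0,0,0]},{"dp":[0,0.9,0],"angular":[0,0,0]},{"dp":[0,0.69,0],"angular":[0,0,0]},{"dp":[0,0,-0.7],"angular":[0,0,0]},{"dp":[0,0,-0.9],"angular":[0,0,0]},{"dp":[0,0,-0.9],"angular":[0,0,0]},{"dp":[0,0,-0.9],"angular":[0,0,0]},{"dp":[0,0,-0.9],"angular":[0,0,0]},{"dp":[0,0,-0.8],"angular":[0,0,0]},{"dp":[0,0,-0.56],"angular":[0,0,0]},{"dp":[0,0,0],"angular":[0,0,0]},{"dp":[0,0,0],"angular":[0,0,0]}]' 0
python3 -m crank '[{"dp":[0,0,0],"angular":[0,0,0]},{"dp":[0,0,0],"angular":[0,0,0]},{"dp":[0,0,0],"angular":[0,0,0]},{"dp":[0,0,0],"angular":[0,0,0]},{"dp":[0,0,0],"angular":[0,0,0]},{"dp":[0,0,0],"angular":[0,0,0]},{"dp":[0,0,0],"angular":[0,0,0]}]' 1 50
```

```text
t: 8.7
tcp_pos: [0.5168, 0.2761, 0.1099]
tool_rot: [0.716, 0.698, -0.0, -0.0]
force: [-0.1, 0.4, 0.2]
finger_gap: 1.005
gripper_force: 0.0
t: 9.4
tcp_pos: [0.5164, 0.2771, 0.1106]
tool_rot: [0.716, 0.698, 0.0, 0.0]
force: [-2.0, -0.7, 5.4]
finger_gap: 0.268
gripper_force: 48.9
```

```bash
python3 -m crank '[{"dp":[0,0,0.4],"angular":[0,0,0]},{"dp":[0,0,0.7],"angular":[0,0,0]},{"dp":[0,0,0.9],"angular":[0,0,0]},{"dp":[0,0,0.9],"angular":[0,0,0]},{"dp":[0,0,0.7],"angular":[0,0,0]},{"dp":[0,0,0.4],"angular":[0,0,0]},{"dp":[0,0,0],"angular":[0,0,0]},{"dp":[0,0,0],"angular":[0,0,0]}]'
python3 -m crank '[{"dp":[0.1,-0.4,0],"angular":[0,0,0]},{"dp":[0.15,-0.7,0],"angular":[0,0,0]},{"dp":[0.15,-0.8,0],"angular":[0,0,0]},{"dp":[0.15,-0.8,0],"angular":[0,0,0]},{"dp":[0.15,-0.8,0],"angular":[0,0,0]},{"dp":[0.15,-0.8,0],"angular":[0,0,0]},{"dp":[0.15,-0.8,0],"angular":[0,0,0]},{"dp":[0.15,-0.8,0],"angular":[0,0,0]},{"dp":[0.15,-0.8,0],"angular":[0,0,0]},{"dp":[0.15,-0.8,0],"angular":[0,0,0]},{"dp":[0.15,-0.8,0],"angular":[0,0,0]},{"dp":[0.15,-0.8,0],"angular":[0,0,0]},{"dp":[0.13,-0.5,-0.5],"angular":[0,0,0]},{"dp":[0,-0.1,-0.5],"angular":[0,0,0]},{"dp":[0,0,0],"angular":[0,0,0]},{"dp":[0,0,0],"angular":[0,0,0]},{"dp":[0,0,0],"angular":[0,0,0]}]'
python3 - <<'E'
from h import *
for n in ["wrist","side","scene"]:
    d=snap(n);pickle.dump(d,open(n+"5.pkl","wb"))
    if n=="side":
        p=proj(d,[[.573,-.019,.1]])[0].astype(int);u,v=p[0]-50,p[1]-60;print(u,v);a=cv2.resize(d["image"][v:v+100,u:u+100],(400,400),interpolation=cv2.INTER_CUBIC)
    if n=="wrist": b=cv2.resize(d["image"],(533,400))[:,70:470]
cv2.imwrite("pics/c5.png",np.hstack([a,b]));print(sense()["tcp_pos"])
E
```

```text
t: 10.2
tcp_pos: [0.5159, 0.2767, 0.2294]
tool_rot: [0.716, 0.698, -0.001, -0.0]
force: [-0.6, -0.1, -1.5]
finger_gap: 0.268
gripper_force: 48.9
t: 11.9
tcp_pos: [0.5728, -0.0137, 0.1999]
tool_rot: [0.715, 0.699, -0.0, -0.0]
force: [0.3, -0.1, -0.7]
finger_gap: 0.268
gripper_force: 49.0
209 112
[ 0.57307083 -0.0136138   0.20056913]
```

View pics/c5.png

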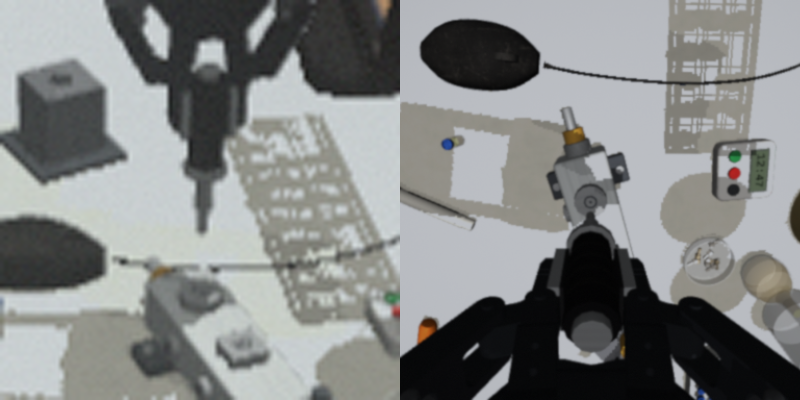

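The probe hangs upright. In the side panel the tip end is at (202,232) and the round pad centre at (203,289). In the wrist panel the tip end is near (590,213) and the pad centre at (590,201).

```bash
python3 - <<'E'
from h import *
w=pickle.load(open("wrist5.pkl","rb"));s=pickle.load(open("side5.pkl","rb"))
print("tip w",ray(w,249.8,204.6,.106),"pad w",ray(w,249.8,193,.062))
print("tip s",ray(s,259.5,170,.106),"pad s",ray(s,259.7,184.2,.062))
z=[.573,-.0136,.106]; print(proj(w,[z,[.573,-.0199,.062]]),proj(s,[z,[.573,-.0199,.062]]))
im=w["image"][170:235,215:285];cv2.imwrite("pics/c6.png",cv2.resize(im,None,fx=9,fy=9,interpolation=cv2.INTER_CUBIC))
E
```

```text
tip w [ 0.57286356 -0.01425422  0.106     ] pad w [ 0.57262525 -0.01955709  0.062     ]
tip s [ 0.57458913 -0.01642114  0.106     ] pad s [ 0.57555999 -0.02111532  0.062     ]
[[249.95114465 203.8277478 ]
 [250.20691805 193.33535259]] [[258.72353708 169.46985905]
 [258.70027666 184.02637768]]
```

View pics/c6.png

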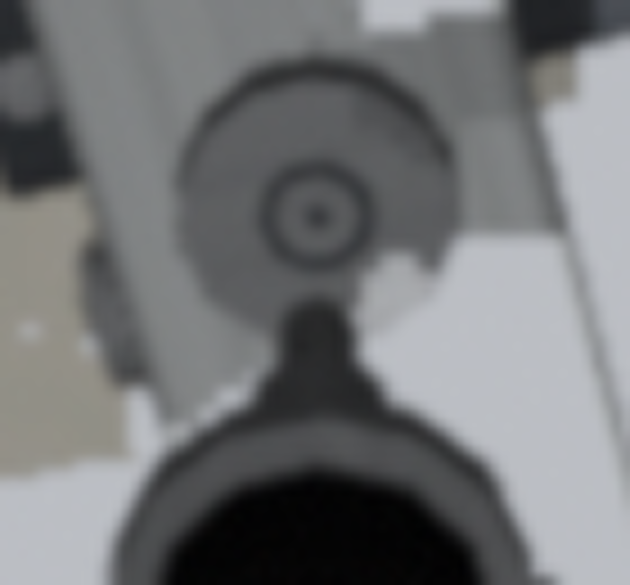

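The ring and the tip line up in x. The tip needs to move about 5.5 mm in -y, then down.

```bash
python3 -m crank '[{"dp":[0,-0.18,-0.2],"angular":[0,0,0]},{"dp":[0,0,-0.4],"angular":[0,0,0]},{"dp":[0,0,-0.4],"angular":[0,0,0]},{"dp":[0,0,-0.2],"angular":[0,0,0]},{"dp":[0,0,-0.1],"angular":[0,0,0]},{"dp":[0,0,0],"angular":[0,0,0]},{"dp":[0,0,0],"angular":[0,0,0]},{"dp":[0,0,0],"angular":[0,0,0]}]'
python3 -m crank '[{"dp":[0,0,-0.1],"angular":[0,0,0]},{"dp":[0,0,-0.1],"angular":[0,0,0]},{"dp":[0,0,0],"angular":[0,0,0]},{"dp":[0,0,0],"angular":[0,0,0]},{"dp":[0,0,0],"angular":[0,0,0]}]'
```

```text
t: 12.85
tcp_pos: [0.5731, -0.0195, 0.1614]
tool_rot: [0.716, 0.698, 0.0, 0.0]
force: [0.5, 0.5, -2.0]
finger_gap: 0.264
gripper_force: 49.0
t: 13.35
tcp_pos: [0.5731, -0.0195, 0.1553]
tool_rot: [0.716, 0.698, 0.0, 0.0]
force: [-0.4, 0.6, -0.0]
finger_gap: 0.266
gripper_force: 49.0
```

```bash
python3 -m crank '[{"dp":[0,0,-0.08],"angular":[0,0,0]},{"dp":[0,0,-0.08],"angular":[0,0,0]},{"dp":[0,0,0],"angular":[0,0,0]},{"dp":[0,0,0],"angular":[0,0,0]},{"dp":[0,0,0],"angular":[0,0,0]},{"dp":[0,0,0],"angular":[0,0,0]}]'
python3 - <<'E'
from h import *
f=[]
for i in range(6):
    d=snap("wrist" if i<5 else "side");f.append(sense()["force"][2])
    if i==4: b=d["image"]
print(np.round(f,1),sense()["tcp_pos"])
p=proj(d,[[.573,-.019,.08]])[0].astype(int);u,v=p[0]-45,p[1]-50
cv2.imwrite("pics/c7.png",np.hstack([cv2.resize(d["image"][v:v+80,u:u+80],(400,400),interpolation=cv2.INTER_CUBIC),cv2.resize(b[170:250,210:290],(400,400),interpolation=cv2.INTER_CUBIC)]))
E
```

```text
t: 13.95
tcp_pos: [0.573, -0.0195, 0.1504]
tool_rot: [0.716, 0.698, 0.0, 0.0]
force: [0.8, -0.5, 3.4]
finger_gap: 0.27
gripper_force: 49.2
[2.9 2.6 3.4 1.9 2.5 2.2] [ 0.57300323 -0.01949103  0.15030872]
```

View pics/c7.png

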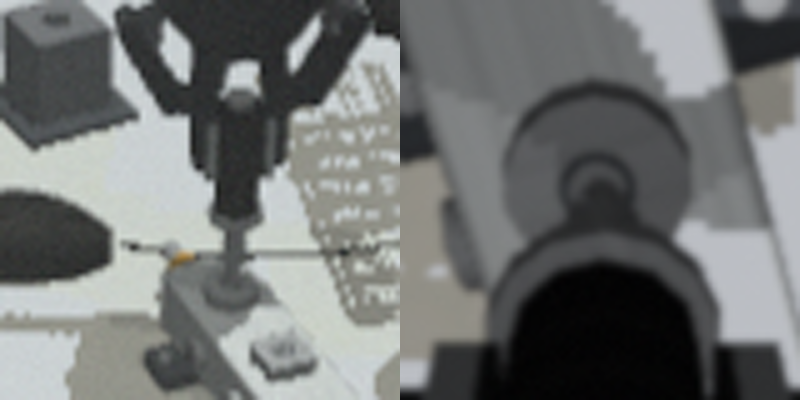

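The tip sits inside the engraved ring at (598,188) in the right panel, the probe is upright, and the load is about 4 N: 2.6 N read plus the roughly 1.3 N offset from the probe's weight. Handing in.

```bash
python3 -c "
from station import order
print(order.sign_off())"
```

```text
the job is handed in; nothing more can be done
None
```

I handed the job in with the valve at half open and the probe held upright on the round pad's centre at about 4 N, tip about half-way in; the sign-off returned no verdict.

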